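# Close the bench mill and hold its bayonet cap at the pulse mark

### The job

The small cordless bench mill has just been cleaned and needs a trial pulse: swing its hinged lid down until it is fully shut, without slamming it, then set the loose orange bayonet cap into the port in the lid so that its two lugs drop through the notches and its rim sits flat on the collar. Twist the cap clockwise (seen from above) about 45 degrees to the yellow pulse mark, half-way to the lock, never on into the lock click at the red mark, and finish while still gripping the cap there: the mill pulses only as long as the cap is held, and its spring turns it back if let go. Leave the other things on the bench alone.

Things in the scene. Friction and masses are not known exactly. Their poses are not given: they have to be found in the camera images.
- mill: small cordless bench mill, fixed to the bench: green motor base 176 x 176 mm, on it a steel bowl 170 mm across with its rim 105 mm high, battery pack low behind it, to 145 mm behind the centre. Origin under the base's centre, x from the front (control panel) to the back (hinge), y left, z up. The lid's hinge is at the back, the shut lid covers the bowl
- mill_lid (a joint): hinge of the lid, rad: 0 fully shut and level, 1.57 upright, 1.75 end stop; starts open at 1.25 to 1.6. A stiff friction hinge (about 0.45 N m): the lid stays wherever it is left, also part-way, and takes about 1 to 4 N at its front tab to move
- lid_hinge (a point): middle of the lid's hinge axis, 98 mm behind the mill's centre, 105 mm above the bench. Turns with the lid: x points from the lid's front tab to the hinge, y along the hinge axis (the mill's y), z out of the lid's outer face (up when shut). At lid angle a, a point of the lid r before the hinge is r cos(a) to the front of it and r sin(a) above it
- lid_tab (a point): centre of the outer (upper when shut) face of the lid's front tab, 194 mm before the hinge axis; the tab is 52 mm wide, 9 mm thick and ends 209 mm before the hinge. The lid is an aluminium disc 176 mm across, 9 mm thick, its outer face 9 mm outward of the hinge axis; a black collar 110 mm across stands 8 mm proud of it, 43 to 153 mm before the hinge. Axes as lid_hinge
- port (a point): centre of the collar's top face, 98 mm before the hinge, 17 mm outward of its axis (122 mm above the bench when shut); axes as lid_hinge. Bore 68 mm; two notches 19 mm wide, to 41 mm from the axis, at +y and -y (white dots). Under the 5 mm lip a groove lets lugs turn clockwise seen from above: yellow dots 45 degrees on mark pulse, red dots at 90 degrees lock
- switch_ring (a joint): spring ring in the port's groove, carried round by the cap's lugs, rad clockwise: 0 with its pockets under the notches (start), 0.785 at the yellow mark, end stop 1.5. Return spring 0.036 N m at 0, 0.083 N m at 0.785. It lags up to 0.15 behind the cap's own turn (play of the lugs). From about 1.0 on, the lugs meet the spring balls of the lock click
- cap: the loose bayonet cap, 120 g, 60 mm high, standing on its grey plug; origin under it, on its axis. Plug 62 mm across, its foot tapering to 51 mm over the lowest 7 mm; above it an orange flange 92 mm across, 20 to 28 mm up. Two steel lugs along +x and -x, 11 mm wide, to 38 mm from the axis, 7 to 13 mm up; white marks on the flange point along them
- cap_center (a point): centre of the cap, 30 mm above its underside; axes as the cap. Grip bar along x: 60 mm long, 18 mm thick, from 2 mm below this point to 30 mm above it. Seated, the flange lies on the collar and this point is 10 mm above port. Alike after a half turn
- bench_brush: wooden bench brush lying flat, 327 x 50 x 54 mm; origin under its middle (leave alone)
- masking_tape: roll of masking tape lying flat, 105 mm across, 25 mm high; origin under its centre (leave alone)
- blade_wrench: flat steel arbor wrench, 226 x 55 x 9 mm; origin under its middle (leave alone)
- clamp_orange: orange spring clamp lying flat, 164 x 78 x 27 mm; origin under its middle (leave alone)
- spray_can: blue spray can with red cap, standing, 57 mm across, 209 mm high; origin under its centre (leave alone)
- glue_bottle: yellowish glue bottle with orange tip, standing, 64 x 44 mm, 202 mm high; origin under its centre (leave alone)
- screw_tin_green: green round tin with grey lid, 67 mm across, 58 mm high; origin under its centre (leave alone)
There are look-alikes about, which are no part of the job. There is more than one size of the cap; the one meant has the size given above.

How it is judged:
On the way, in this order (a step that is already met when the one before it is completed fails the run):
1. the lid is fully shut (value of joint mill_lid below 0.06 rad), for 0.2 s.
2. the cap sits in the port of the shut lid, its rim flat on the collar (value of joint mill_lid below 0.06 rad and horizontal distance between cap_center and port below 0.004 m and z of cap_center in the frame of port between 0.006 and 0.0135 m and angle between cap_center's own z axis and vertical below 0.07 rad), for 0.1 s.
At the end, for the whole second after the job is handed in: The lid is shut (under 0.06 rad); the cap is in the port, within 4 mm of its axis, its rim flat on the collar (within about 3.5 mm, tilt under 0.07 rad); the switch ring is turned to between 0.5 and 1.0 rad (pulse mark 0.785) and still; the fingers still hold the cap with at least 1 N (all of step 2 and value of joint switch_ring between 0.5 and 1 rad and velocity of joint switch_ring between -0.2 and 0.2 rad/s and contact force between the fingers and cap above 1 N); the arm keeps its last pose, push and grip.
It fails at once if the cap is turned on towards the lock click (ring past 1.15 rad) (value of joint switch_ring above 1.15 rad).
It fails at once if the lid is slammed (falls faster than 3 rad/s) (velocity of joint mill_lid below -3 rad/s).
It fails at once if a bystander is moved by more than 30 mm (distance of any of bench_brush, masking_tape, blade_wrench, clamp_orange, spray_can, glue_bottle, screw_tin_green from where it was at the start of the episode above 0.03 m).
It also fails if it takes over 69 s, if anything falls off the work surface, if the arm or the gripper's body presses on something with over 40 N, if the wrist force passes 120 N, or if a joint passes its speed limit or range.

### The arm

A 7-joint arm with a two-finger parallel gripper is mounted at the origin on the work surface; the furniture and walls round the work are solid. World frame = base frame: x ahead of the robot, y to its left, z up, the work surface at z = 0. Lengths are in m, angles in rad, forces in N, time in s.
With the tool pointing down it reaches from about 0.425 to 0.925 m from the base axis. Payload 6.8 kg.
Tool frame: the origin (TCP) lies between the finger pads; the fingertips stand 14 mm ahead of it and the grasp point (between the pads) lies 5 mm behind it; z points along the fingers, y is the line along which they close (so a half turn about z gives the same grasp; the last joint's range is limited). The gripper opens to 85 mm and grips with 20 to 120 N. Pads are 22 mm wide; open, the fingers measure 114 mm over their backs; the gripper's body (76 mm by 85 mm) begins 54 mm behind the grasp point. The pads swing forward as they close: fully open they stand 13 mm farther back than shut.
Start: joints at [1.136, 0.477, 0.022, 1.555, -0.011, 1.109, -0.083], TCP at [0.217, -0.639, 0.245] pointing down, gripper open.
Joint ranges: [-2.96, 2.96], [-0.34, 2.1], [-1.41, 1.46], [0.24, 2.44], [-1.37, 4.51], [0.17, 1.92], [-2.96, 2.96]. Speed limits (rad/s): [2.39, 2.39, 3.14, 3.14, 3.14, 3.14, 3.14].

### API

Orientations are given as a rotation vector (axis times angle).
In Python, from bench import r, imaging gives the robot as it stands.
- The arm moves only by the tool apply_moves, never from a script. Its argument "moves" is a list of rows, each a list of 2 entries, a list of its own where there are three numbers: the shift along the tool's x, y, z in cm, then the turn about the tool's z in rad. In form: [[[tx, ty, tz], roll], ...]. A call has 1 to 10 rows; each row is the pose to reach, as a shift and turn from the pose commanded when the call began, along the tool's axes at that moment; what a row does not reach only later rows make up. A row lasts 1/12 s, in which the tool goes at most 41.7 mm and 7.16 degrees, less where a joint would pass 70% of its speed; a pose out of reach is approached as far as the arm can. A call with a gripper value outside its range is refused whole. "claw" is the opening, from 0 (shut) to 1 (fully open), set as the call begins (left out, the last holds). The fingers move at their own pace and stop on an object; "grip_force" is the grip in N (left out, the last holds). Time passes only in rows, so rows that repeat a pose let the fingers close. It gives the time, the measured TCP pose, the force and the opening at its end, in the units of the state.
- r.get_obs(): the state, without advancing time (a new reading comes with each control period).
- imaging.grab_frame(name): name is "side" or "top"; returns a dict with "frame" (400x640x3 uint8, blue, green, red), "intrinsics" (3x3 intrinsics, pixels), "T" (4x4, takes a point from camera to world coordinates). Camera axes: x right, y up, looking along -z (the intrinsics and any distortion apply to the point x, -y, -z); pixel columns grow to the right and rows downward; lengths in m; the calibration is good to about 2 mm. A picture is of the moment at which its call begins. There is no depth.
- r.hand_in(): hands the job in, once; it reports no verdict.
The state is a dict: "clock": time; "joints": joint angles; "qvel": joint speeds; "tau": joint torques, N m; "tcp_pos": TCP position; "orientation": TCP orientation; "contact_force": force on the tool from outside, world axes, zero at the start; "moment": the same for the moment, N m; "grip_width": finger opening in m.
Only numpy, scipy, OpenCV 4.12 (cv2) and the standard library are available. Lean on these libraries where they do the work, as an engineer would, in place of code of your own. Each camera call takes 0.05 s, during which the arm holds its last target. There are 200 camera calls.

## Working session

There is one attempt and no reset: what is moved stays moved. The work goes in short steps, Python scripts to look and compute and a tool call to move; the robot and the scene stay as the last step left them, time stands still between calls to the robot, and variables do not carry over. Pictures are saved under pics/ and viewed, on a budget of 10 in all, crops included, one or two more only if the job needs it, and the job is handed in when it is done.

Besides the shell and the picture viewer there is one more tool, called after ">>>" as a command line: name --argument value ..., lists and objects as JSON in quotes. apply_moves: Moves the arm, as the interface text tells. Its arguments: {"type":"object","properties":{"moves":{"type":"array","items":{"type":"array"}},"claw":{"type":"number"},"grip_force":{"type":"number"}},"required":["moves"]}

```bash
ls; mkdir -p pics; python3 - <<'E'
from bench import r, imaging
import cv2,numpy as np,pickle
print(r.get_obs())
for n in("side","top"):
    d=imaging.grab_frame(n); cv2.imwrite(f"pics/{n}0.png",d["frame"]); pickle.dump(d,open(f"{n}0.pkl","wb")); print(n,d["intrinsics"],d["T"],d.keys())
E
```

```text
pics
{'clock': 0.0, 'joints': array([ 1.13591646,  0.47780419,  0.02235071,  1.55647826, -0.01151635,
        1.10930577, -0.08307044]), 'qvel': array([1.21404149e-03, 6.54565513e-04, 4.74021686e-04, 8.52242334e-04,
       4.05073962e-04, 1.49607732e-03, 1.00311760e-05]), 'tau': array([ 1.54082272e-04, -5.96450722e+01,  1.60795871e+00, -2.81197679e+01,
        1.24588565e-02,  9.44622239e-03,  2.44949200e-05]), 'tcp_pos': array([ 0.2164684 , -0.63873247,  0.24431185]), 'orientation': array([-3.09795005e+00, -5.10780633e-01,  6.76959834e-04]), 'contact_force': array([-0.28377379, -0.35787639,  0.47621205]), 'moment': array([ 0.00683973, -0.01352413,  0.01519766]), 'grip_width': 0.08501171471024983}
side [[400.66807265   0.         313.66177888]
 [  0.         400.66807265 201.94731977]
 [  0.           0.           1.        ]] [[-0.98231884  0.07840408 -0.17000735  0.22462175]
 [-0.1872068  -0.4025408   0.89605498  1.18500404]
 [ 0.00181947  0.91203822  0.41010118  0.66072741]
 [ 0.          0.          0.          1.        ]] dict_keys(['frame', 'intrinsics', 'T'])
top [[518.49155835   0.         325.30824563]
 [  0.         518.49155835 200.1272813 ]
 [  0.           0.           1.        ]] [[ 0.35387097  0.87076635 -0.34138145 -0.23725611]
 [-0.93526736  0.33221488 -0.12209928 -0.24476778]
 [ 0.00709206  0.36249032  0.93196055  1.90821768]
 [ 0.          0.          0.          1.        ]] dict_keys(['frame', 'intrinsics', 'T'])
```

View pics/side0.png

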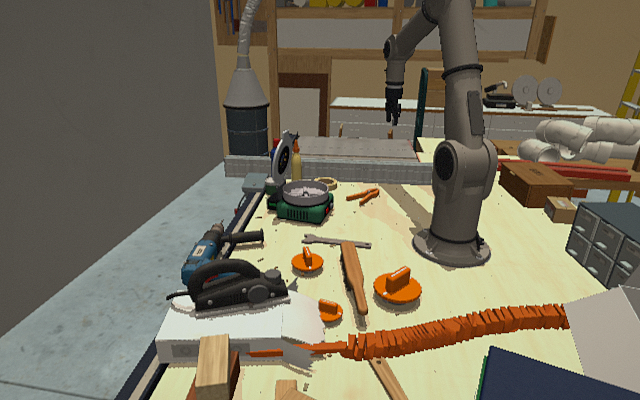

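View pics/top0.png

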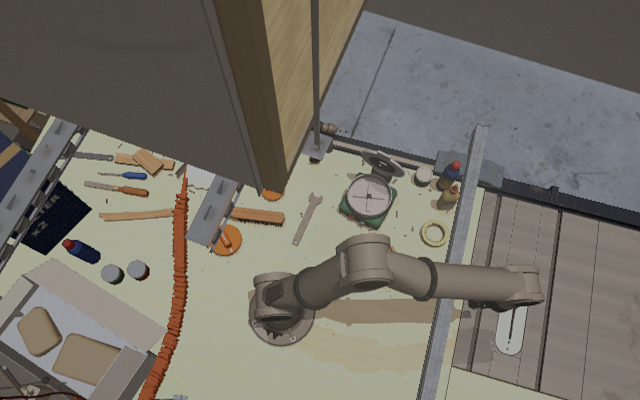

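The side view shows three orange caps near (307,260), (398,288) and (328,310), with the mill at (300,200) and its lid open toward the back. Next I measure the caps and the mill.

```bash
cat > h.py <<'E'
import numpy as np,cv2,pickle
from bench import r,imaging
def grab(n,tag):
    d=imaging.grab_frame(n); pickle.dump(d,open(f"{n}{tag}.pkl","wb")); return d
def load(n,tag): return pickle.load(open(f"{n}{tag}.pkl","rb"))
def ray(d,u,v):
    K=d["intrinsics"];T=d["T"]
    c=np.array([(u-K[0,2])/K[0,0],-(v-K[1,2])/K[1,1],-1.]); return T[:3,3],T[:3,:3]@c
def onz(d,u,v,z):
    o,w=ray(d,u,v); return o+w*(z-o[2])/w[2]
def proj(d,p):
    K=d["intrinsics"];T=d["T"]; c=T[:3,:3].T@(np.array(p)-T[:3,3])
    return np.array([K[0,2]+K[0,0]*c[0]/-c[2],K[1,2]-K[1,1]*c[1]/-c[2]])
E
python3 - <<'E'
from h import *
s=load("side","0");t=load("top","0")
for d,n in((s,"side"),(t,"top")):
    hsv=cv2.cvtColor(d["frame"],cv2.COLOR_BGR2HSV)
    m=cv2.inRange(hsv,(5,170,90),(17,255,255))
    k,l,st,c=cv2.connectedComponentsWithStats(m)
    for i in range(1,k):
        if st[i,4]>60: print(n,st[i],c[i].round(1),onz(d,*c[i],.028).round(3))
S=s["frame"][120:345,160:480];T=t["frame"][130:290,190:470]
out=np.vstack([cv2.resize(S,(560,394),interpolation=2)]);o2=cv2.resize(T,(350,200))
cv2.imwrite("pics/s1.png",cv2.resize(s["frame"][225:335,265:445],None,fx=4.4,fy=4.4,interpolation=cv2.INTER_CUBIC))
cv2.imwrite("pics/t1.png",cv2.resize(t["frame"][130:270,200:470],None,fx=2.96,fy=2.96,interpolation=cv2.INTER_CUBIC))
E
```

```text
side [539 162  89  10 167] [583.7 166.1] [-0.713 -0.86   0.028]
side [564 169  48  12 185] [589.7 173.7] [-0.696 -0.75   0.028]
side [347 189  32  16 172] [363.9 195. ] [ 0.302 -0.302  0.028]
side [292 247  31  24 443] [306.9 261.1] [0.428 0.217 0.028]
side [ 374  267   48   36 1132] [397.7 286.8] [0.169 0.293 0.028]
side [319 299  24  23 373] [329.3 311. ] [0.331 0.422 0.028]
side [ 293  304  276   56 5646] [443.7 332. ] [0.068 0.444 0.028]
side [246 349  37   8 203] [266.3 353.2] [0.44  0.58  0.028]
top [ 138  172   50  228 2277] [171.5 297.4] [-0.1    0.388  0.028]
top [214 225  27  30 466] [228.3 240.5] [0.168 0.286 0.028]
```

View pics/s1.png

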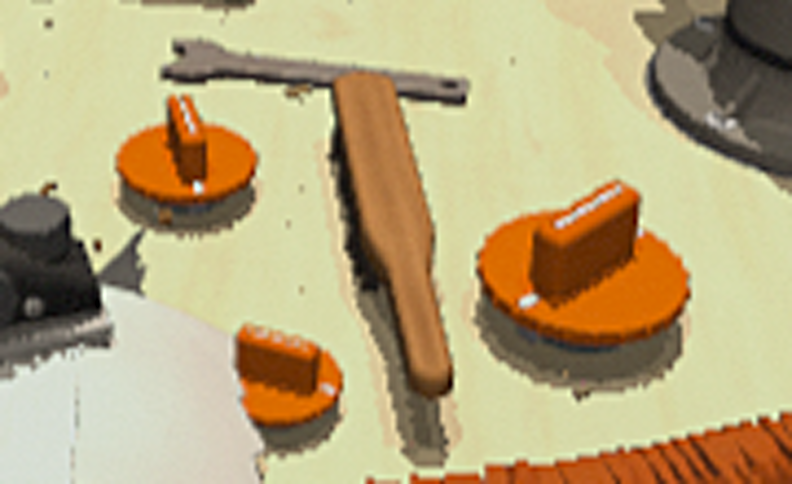

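View pics/t1.png

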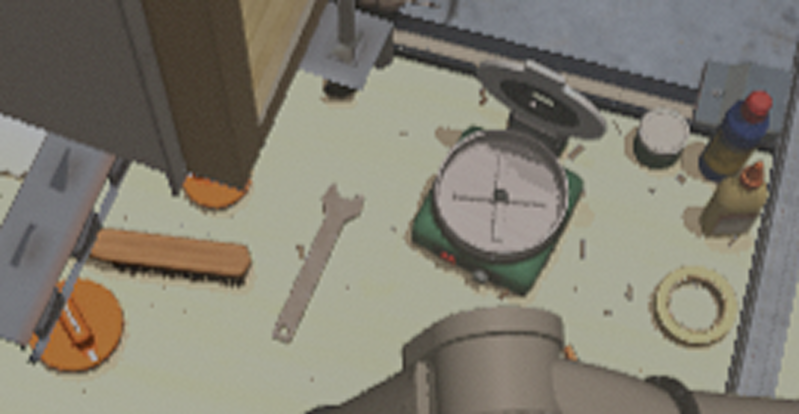

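The left cap (crop flange width 140/4.4 = 32 px) comes out near 92 mm. The right one is about 127 mm and the near one about 70 mm, so the left cap is the one meant. Now I measure its bar axis and the mill's pose, with one enlarged montage.

```bash
python3 - <<'E'
from h import *
s=load("side","0");t=load("top","0")
f=lambda x,y:(265+x/4.4,225+y/4.4)
L=onz(s,*f(117,162),.028);R=onz(s,*f(257,162),.028);print("flange",L,R,np.linalg.norm(R-L),(L+R)/2)
B=np.array([onz(s,*f(180,100),.06),onz(s,*f(192,132),.06)]);print("bar",B,np.linalg.norm(B[1]-B[0]),B.mean(0),np.arctan2(*(B[1]-B[0])[[1,0]]))
a=onz(s,*f(198,188),.028);print("mark",a)
g=lambda x,y:(200+x/2.96,130+y/2.96)
print("bowl c",onz(t,*g(500,195),.105))
for p in((435,195),(566,195),(500,132),(500,258)): print(onz(t,*g(*p),.105))
for p in((412,230),(527,295),(583,180)): print("corner",onz(t,*g(*p),.03))
A=cv2.resize(s["frame"][120:230,255:345],None,fx=5.4,fy=5.4,interpolation=cv2.INTER_CUBIC)
C=cv2.resize(t["frame"][145:235,335:410],None,fx=6.6,fy=6.6,interpolation=cv2.INTER_CUBIC)[:594]
print(A.shape,C.shape)
M=np.zeros((594,800,3),np.uint8);M[:594,:400]=cv2.resize(s["frame"][120:230,262:336],(400,594),interpolation=2);M[:480,400:]=cv2.resize(t["frame"][145:235,335:410],(400,480),interpolation=2)
cv2.imwrite("pics/m2.png",M)
E
```

```text
flange [0.47054446 0.22912311 0.028     ] [0.38026613 0.211653   0.028     ] 0.0919531501902552 [0.42540529 0.22038805 0.028     ]
bar [[0.43491782 0.19640898 0.06      ]
 [0.41918852 0.23403967 0.06      ]] 0.040785777581047296 [0.42705317 0.21522433 0.06      ] 1.9667153878027408
mark [0.41235731 0.24893451 0.028     ]
bowl c [ 0.49747958 -0.15511956  0.105     ]
[ 0.46814144 -0.07823705  0.105     ]
[ 0.5272885 -0.2332358  0.105    ]
[ 0.58000483 -0.12674027  0.105     ]
[ 0.41755798 -0.1826035   0.105     ]
corner [ 0.44048331 -0.05995256  0.03      ]
corner [ 0.40948284 -0.22887301  0.03      ]
corner [ 0.58746166 -0.24716009  0.03      ]
(594, 486, 3) (594, 495, 3)
```

View pics/m2.png

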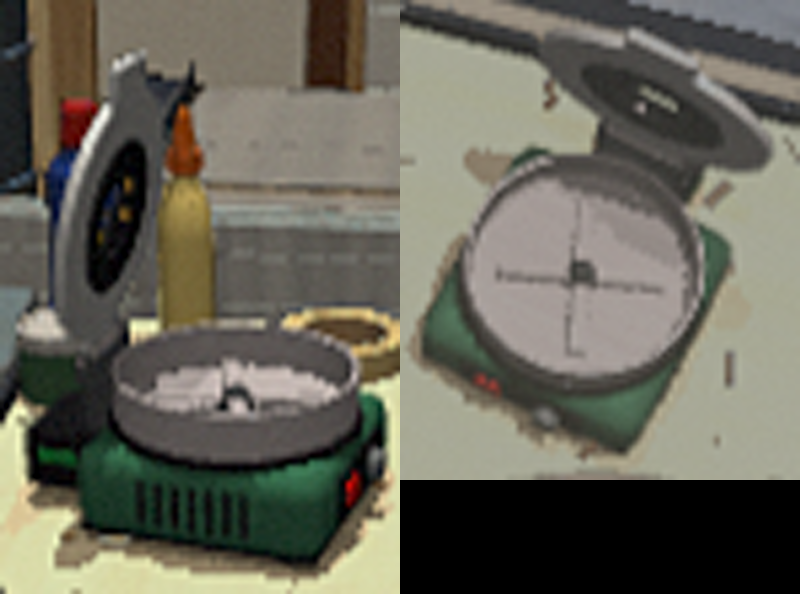

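Montage: left, the lid tab top is near (128,55) and the bowl rim spans x 113–360. Right, the tab is near (662,48) and the bowl centre near (583,272). Triangulating these.

```bash
python3 - <<'E'
from h import *
s=load("side","0");t=load("top","0")
fs=lambda x,y:(262+x*74/400,120+y*110/594); ft=lambda x,y:(335+(x-400)*75/400,145+y*90/480)
def tri(a,b):
    o1,w1=ray(s,*fs(*a));o2,w2=ray(t,*ft(*b))
    k=np.linalg.lstsq(np.c_[w1,-w2],o2-o1,rcond=None)[0]; p,q=o1+k[0]*w1,o2+k[1]*w2
    return (p+q)/2,np.linalg.norm(p-q)
print("tab L/R",tri((112,62),(630,32)),tri((145,52),(697,70)),"mid",tri((128,56),(663,50)))
L=onz(s,*fs(113,372),.105);R=onz(s,*fs(360,372),.105);print("bowl side",(L+R)/2,np.linalg.norm(R-L))
L=onz(s,*fs(237,322),.105);R=onz(s,*fs(237,418),.105);print((L+R)/2,np.linalg.norm(R-L))
# top rim: fit ellipse from hand-marked outer rim points
P=np.float32([onz(t,*ft(*p),.105)[:2] for p in((466,262),(478,210),(520,168),(640,168),(700,240),(702,290),(680,345),(600,393),(540,382),(480,320))])
A=np.c_[2*P,np.ones(len(P))];x=np.linalg.lstsq(A,(P**2).sum(1),rcond=None)[0];print("circ",x[:2],np.sqrt(x[2]+x[0]**2+x[1]**2))
# green base
for d,n,off in((t,"top",(335,145,75,110)),):
    hsv=cv2.cvtColor(d["frame"],cv2.COLOR_BGR2HSV);m=cv2.inRange(hsv,(60,90,30),(85,255,255));m[:, :335]=0;m[:,412:]=0;m[:160]=0;m[240:]=0
    ys,xs=np.nonzero(m);Q=np.float32([onz(d,u,v,.03)[:2] for u,v in zip(xs,ys)]);print(len(Q),cv2.minAreaRect(Q*1000))
E
```

```text
tab L/R (array([ 0.58391467, -0.14065162,  0.31197148]), np.float64(0.004662716032467173)) (array([ 0.57505171, -0.18938975,  0.30737449]), np.float64(0.0031982576376030536)) mid (array([ 0.57978163, -0.1645517 ,  0.31034944]), np.float64(0.004085140837535364))
bowl side [ 0.50501634 -0.13777431  0.105     ] 0.1665924216904791
[ 0.50637226 -0.14579621  0.105     ] 0.17166580253660293
circ [ 0.49899694 -0.15718551] 0.08681074065921357Traceback (most recent call last):
  File "<stdin>", line 17, in <module>
cv2.error: OpenCV(4.12.0) /io/opencv/modules/imgproc/src/convhull.cpp:143: error: (-215:Assertion failed) total >= 0 && (depth == CV_32F || depth == CV_32S) in function 'convexHull'
```

```bash
cat >> h.py <<'E'
from scipy.spatial.transform import Rotation as Ro
YM=-0.18; C=np.array([.5015,-.152,0])
def setmill(c,y):
    global YM,C; C=np.array([*c,0.]); YM=y
def mill2w(p): return C+Ro.from_euler('z',YM).apply(p)
def shift(target,yaw=None):
    o=r.get_obs();R=Ro.from_rotvec(o["orientation"]);m=R.as_matrix();cy=np.arctan2(m[1,0],m[0,0])
    s="cm "+str((R.inv().apply(np.array(target)-o["tcp_pos"])*100).round(2))
    if yaw is not None:
        d=cy-yaw; s+=" roll %.3f (or half turn %.3f)"%((d+np.pi)%(2*np.pi)-np.pi,(d+2*np.pi)%(2*np.pi)-np.pi)
    return s,o["tcp_pos"].round(4),"yaw %.3f"%cy,o["contact_force"].round(1),o["joints"].round(2)
E
python3 -c "
from h import *
print(shift(mill2w([.098+.06,0,.42]),YM))"
```

```text
('cm [ 56.43 -29.31 -17.52] roll 0.507 (or half turn -2.635)', array([ 0.2165, -0.6388,  0.2444]), 'yaw 0.327', array([-1. ,  0.1, -0.2]), array([ 1.14,  0.48,  0.02,  1.56, -0.01,  1.11, -0.08]))
```

>>> apply_moves --moves '[[[0,0,-3.5],0.1],[[0,0,-7],0.2],[[0,0,-10.5],0.3],[[0,0,-14],0.4],[[2,-1,-17.5],0.507],[[5.5,-2.8,-17.5],0.507],[[9,-4.6,-17.5],0.507],[[12.5,-6.4,-17.5],0.507],[[16,-8.2,-17.5],0.507],[[19.5,-10,-17.5],0.507]]' --claw 0 --grip_force 30

```text
clock: 0.93
tcp_pos: [0.3701, -0.4803, 0.42]
orientation: [-3.129, 0.283, 0.001]
contact_force: [1.2, -1.3, -0.1]
grip_width: -0.0001
```

```bash
python3 -c "
from h import *
print(shift(mill2w([.098+.06,0,.42]),YM))"
```

```text
('cm [ 22.84 -34.66   0.  ] roll -0.000 (or half turn 3.141)', array([ 0.3701, -0.4803,  0.42  ]), 'yaw -0.180', array([ 1.2, -1.3, -0.1]), array([ 0.78,  0.26,  0.04,  1.48, -0.01,  1.4 , -0.93]))
```

>>> apply_moves --moves '[[[2.2,-3.3,0],0],[[4.4,-6.6,0],0],[[6.6,-9.9,0],0],[[8.8,-13.2,0],0],[[11,-16.6,0],0],[[13.2,-20,0],0],[[15.4,-23.4,0],0],[[17.6,-26.8,0],0],[[20.2,-30.6,0],0],[[22.8,-34.6,0],0]]'

```text
clock: 1.77
tcp_pos: [0.6493, -0.1886, 0.4199]
orientation: [3.129, -0.283, -0.001]
contact_force: [1.2, 0.6, -0.6]
grip_width: 0.0004
```

```bash
python3 - <<'E'
from h import *
print(shift(mill2w([.098+.06,0,.285]),YM))
s=grab("side","1");cv2.imwrite("pics/s3.png",cv2.resize(s["frame"][70:240,230:400],None,fx=3.5,fy=3.5,interpolation=cv2.INTER_CUBIC))
E
```

```text
('cm [ 0.61 -0.96 13.49] roll -0.001 (or half turn 3.141)', array([ 0.6493, -0.1886,  0.4199]), 'yaw -0.181', array([ 1.2,  0.6, -0.6]), array([ 0.28,  0.39, -0.14,  1.3 ,  0.05,  1.46, -1.6 ]))
```

View pics/s3.png

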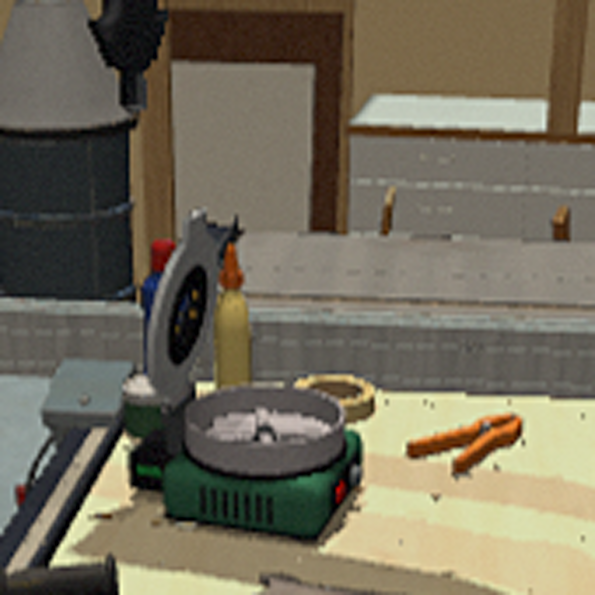

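The gripper tip is at crop (135,108), to the left of and above the tab at (200,210). That puts it behind the lid with clearance, so I lower it.

>>> apply_moves --moves '[[[0.3,-0.5,3],0],[[0.6,-0.9,6],0],[[0.6,-0.9,9],0],[[0.6,-0.9,11.5],0],[[0.6,-0.9,13.5],0],[[0.6,-0.9,13.5],0]]'

```text
clock: 2.32
tcp_pos: [0.653, -0.1819, 0.2796]
orientation: [-3.128, 0.282, 0.015]
contact_force: [-1.4, 0.1, -0.6]
grip_width: 0.0001
```

```bash
python3 - <<'E'
from h import *
print(shift([0,0,0]))
# TCP targets for lid angle a; contact = front lower edge of tip at r, outer face 9mm
for a in np.arange(1.5,-.01,-.1):
    rr=.180
    X=.098-(rr*np.cos(a)-.009*np.sin(a))+.011; Z=.105+rr*np.sin(a)+.009*np.cos(a)+.014
    print("%.2f"%a,shift(mill2w([X,0,Z]))[0])
E
```

```text
('cm [-67.24  -6.21  28.6 ]', array([ 0.653 , -0.1819,  0.2796]), 'yaw -0.180', array([-1.4,  0.1, -0.6]), array([ 0.28,  0.47, -0.15,  1.49,  0.07,  1.2 , -1.63]))
1.50 cm [-4.94 -0.23 -1.92]
1.40 cm [-6.73 -0.23 -1.77]
1.30 cm [-8.51 -0.23 -1.45]
1.20 cm [-10.24  -0.23  -0.95]
1.10 cm [-11.91  -0.23  -0.28]
1.00 cm [-13.51  -0.23   0.55]
0.90 cm [-15.01  -0.23   1.54]
0.80 cm [-16.42  -0.23   2.67]
0.70 cm [-17.7   -0.23   3.94]
0.60 cm [-18.84  -0.23   5.33]
0.50 cm [-19.85  -0.23   6.82]
0.40 cm [-20.69  -0.23   8.41]
0.30 cm [-21.38  -0.23  10.08]
0.20 cm [-21.9   -0.23  11.81]
0.10 cm [-22.24  -0.23  13.57]
-0.00 cm [-22.4   -0.23  15.37]
```

>>> apply_moves --moves '[[[-1,0,-0.5],0],[[-2,0,-1],0],[[-3,0,-1.5],0],[[-4,0,-1.8],0],[[-5,0,-1.8],0],[[-5.7,0,-1.8],0],[[-6.5,0,-1.7],0],[[-7.3,0,-1.7],0],[[-8.1,0,-1.5],0],[[-8.5,0,-1.45],0]]'

```text
clock: 3.15
tcp_pos: [0.5712, -0.1672, 0.2996]
orientation: [3.128, -0.283, -0.001]
contact_force: [2.1, -1.5, -0.4]
grip_width: 0.0001
```

```bash
python3 - <<'E'
from h import *
print(shift([0,0,0]))
for a in np.arange(1.3,-.01,-.1):
    rr=.180
    X=.098-(rr*np.cos(a)-.009*np.sin(a))+.011; Z=.105+rr*np.sin(a)+.009*np.cos(a)+.014
    print("%.2f"%a,shift(mill2w([X,0,Z]))[0])
s=grab("side","2");cv2.imwrite("pics/s4.png",cv2.resize(s["frame"][70:240,230:400],None,fx=3.5,fy=3.5,interpolation=cv2.INTER_CUBIC))
E
```

```text
('cm [-59.19  -6.2   29.97]', array([ 0.5712, -0.1672,  0.2996]), 'yaw -0.181', array([ 2.1, -1.5, -0.4]), array([ 0.31,  0.31, -0.16,  1.68,  0.05,  1.16, -1.62]))
1.30 cm [-0.18 -0.24  0.47]
1.20 cm [-1.92 -0.24  0.95]
1.10 cm [-3.6  -0.24  1.61]
1.00 cm [-5.2  -0.24  2.43]
0.90 cm [-6.72 -0.24  3.4 ]
0.80 cm [-8.13 -0.24  4.52]
0.70 cm [-9.42 -0.24  5.78]
0.60 cm [-10.58  -0.24   7.15]
0.50 cm [-11.6   -0.24   8.64]
0.40 cm [-12.46  -0.24  10.22]
0.30 cm [-13.16  -0.24  11.88]
0.20 cm [-13.69  -0.24  13.6 ]
0.10 cm [-14.05  -0.24  15.37]
-0.00 cm [-14.23  -0.24  17.16]
```

View pics/s4.png

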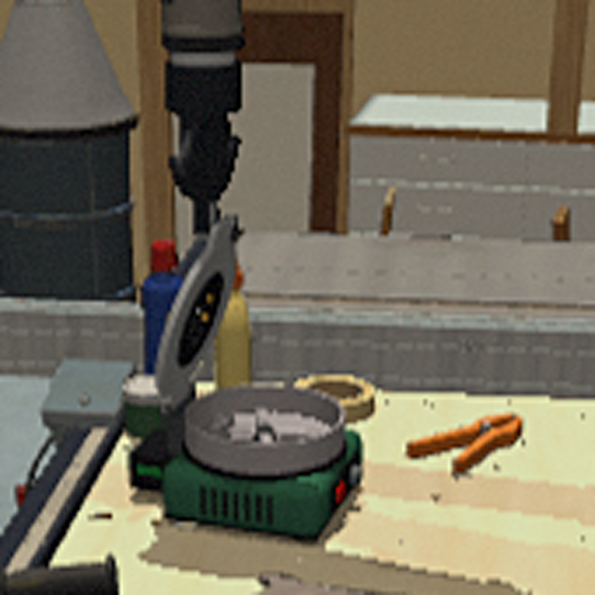

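The tip is behind the tab, pushing at crop (205,225), and the lid has tilted forward. I continue along the arc.

>>> apply_moves --moves '[[[-1,0,0.7],0],[[-1.9,0,0.95],0],[[-2.75,0,1.3],0],[[-3.6,0,1.6],0],[[-4.4,0,2],0],[[-5.2,0,2.4],0],[[-6,0,2.9],0],[[-6.7,0,3.4],0],[[-7.4,0,4],0],[[-8.1,0,4.5],0]]'

```text
clock: 4.03
tcp_pos: [0.4918, -0.1523, 0.2541]
orientation: [-3.129, 0.283, 0.001]
contact_force: [1.9, -1.3, 0.1]
grip_width: 0.0004
```

>>> apply_moves --moves '[[[-0.65,0,0.6],0],[[-1.3,0,1.25],0],[[-1.9,0,1.9],0],[[-2.5,0,2.6],0],[[-3,0,3.4],0],[[-3.5,0,4.1],0],[[-3.9,0,4.9],0],[[-4.3,0,5.7],0],[[-4.7,0,6.5],0],[[-5,0,7.3],0]]'

```text
clock: 4.87
tcp_pos: [0.443, -0.1434, 0.1809]
orientation: [-3.129, 0.283, 0.0]
contact_force: [-0.2, -0.7, 1.3]
grip_width: -0.0001
```

>>> apply_moves --moves '[[[-0.3,0,0.8],0],[[-0.55,0,1.7],0],[[-0.7,0,2.6],0],[[-0.9,0,3.5],0],[[-1,0,4.3],0]]'

```text
clock: 5.28
tcp_pos: [0.4333, -0.1416, 0.1378]
orientation: [-3.129, 0.283, 0.0]
contact_force: [-0.2, 0.0, 0.4]
grip_width: 0.0004
```

```bash
python3 - <<'E'
from h import *
print(shift(mill2w([.098-.18+.011,0,.128])))
s=grab("side","3");cv2.imwrite("pics/s5.png",cv2.resize(s["frame"][100:240,230:400],None,fx=3.5,fy=3.5,interpolation=cv2.INTER_CUBIC))
E
```

```text
('cm [-0.21 -0.2   0.98]', array([ 0.4333, -0.1416,  0.1378]), 'yaw -0.180', array([-0.2,  0. ,  0.4]), array([ 0.33,  0.28, -0.17,  2.15,  0.07,  0.72, -1.64]))
```

View pics/s5.png

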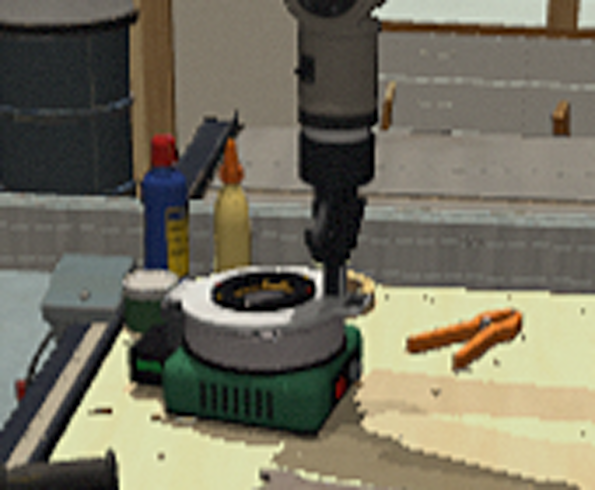

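The lid is nearly down, with the fingertips on the tab at crop (335,295). Pressing the last bit.

>>> apply_moves --moves '[[[-0.1,0,0.3],0],[[-0.2,0,0.6],0],[[-0.2,0,0.8],0],[[-0.2,0,1.0],0],[[-0.2,0,1.0],0]]'

```text
clock: 5.75
tcp_pos: [0.4316, -0.1413, 0.1286]
orientation: [-3.129, 0.283, 0.0]
contact_force: [0.5, 0.6, -0.4]
grip_width: 0.0005
```

>>> apply_moves --moves '[[[0,0,0.1],0],[[0,0,0.2],0],[[0,0,0.3],0],[[0,0,0.3],0]]'

```text
clock: 6.08
tcp_pos: [0.4319, -0.1414, 0.1278]
orientation: [3.128, -0.283, 0.0]
contact_force: [-8.7, 1.6, 25.6]
grip_width: 0.0
```

The force rises to 26 N at tip height 0.114, the shut lid's outer face. I hold briefly, then lift and move toward the cap.

>>> apply_moves --moves '[[[0,0,0.3],0],[[0,0,0.3],0],[[0,0,0],0],[[0,0,-3],0],[[0,0,-6],0],[[0,0,-9],0],[[0,0,-12],0]]' --claw 1

```text
clock: 6.67
tcp_pos: [0.4314, -0.1413, 0.2473]
orientation: [3.129, -0.283, 0.0]
contact_force: [0.3, -0.2, -0.4]
grip_width: 0.0833
```

```bash
python3 - <<'E'
from h import *
# gripper closes along tool y; bar along 1.97 -> tool x along bar
print(shift([.4255,.219,.20],1.98))
E
```

```text
('cm [ -7.04 -35.34   4.73] roll -2.160 (or half turn 0.981)', array([ 0.4314, -0.1413,  0.2473]), 'yaw -0.180', array([ 0.3, -0.2, -0.4]), array([ 0.35,  0.12, -0.18,  2.05,  0.03,  0.98, -1.6 ]))
```

>>> apply_moves --moves '[[[-0.7,-3.6,0],-0.12],[[-1.4,-7.2,0],-0.24],[[-2.1,-10.8,0],-0.36],[[-2.8,-14.4,0],-0.48],[[-3.5,-18,0],-0.6],[[-4.2,-21.6,0],-0.72],[[-4.9,-25.2,0],-0.84],[[-5.6,-28.8,0],-0.96],[[-6.3,-32.2,0],-1.08],[[-7.0,-35.3,0],-1.2]]'

```text
clock: 7.5
tcp_pos: [0.4258, 0.2207, 0.2462]
orientation: [-2.737, -1.542, -0.002]
contact_force: [0.5, -0.8, 0.2]
grip_width: 0.0855
```

>>> apply_moves --moves '[[[0,0,0.5],-0.12],[[0,0,1],-0.24],[[0,0,1.5],-0.36],[[0,0,2],-0.48],[[0,0,2.5],-0.6],[[0,0,3],-0.72],[[0,0,3.5],-0.84],[[0,0,4],-0.96],[[0,0,4],-0.96]]'

```text
clock: 8.25
tcp_pos: [0.4257, 0.218, 0.205]
orientation: [-1.718, -2.629, 0.002]
contact_force: [0.4, 0.2, -0.1]
grip_width: 0.0855
```

```bash
python3 - <<'E'
from h import *
print(shift([.4255,.219,.20],1.98))
s=grab("side","4");t=grab("top","4")
M=np.zeros((600,800,3),np.uint8)
M[:600,:400]=cv2.resize(s["frame"][185:275,275:335],(400,600),interpolation=2)
M[:450,400:]=cv2.resize(t["frame"][150:240,330:410],(400,450),interpolation=2)
cv2.imwrite("pics/m6.png",M)
E
```

```text
('cm [0.1  0.02 0.5 ] roll 0.004 (or half turn -3.138)', array([0.4257, 0.218 , 0.205 ]), 'yaw 1.984', array([ 0.4,  0.2, -0.1]), array([ 0.03,  0.28, -0.73,  2.02,  0.23,  0.93, -0.41]))
```

View pics/m6.png

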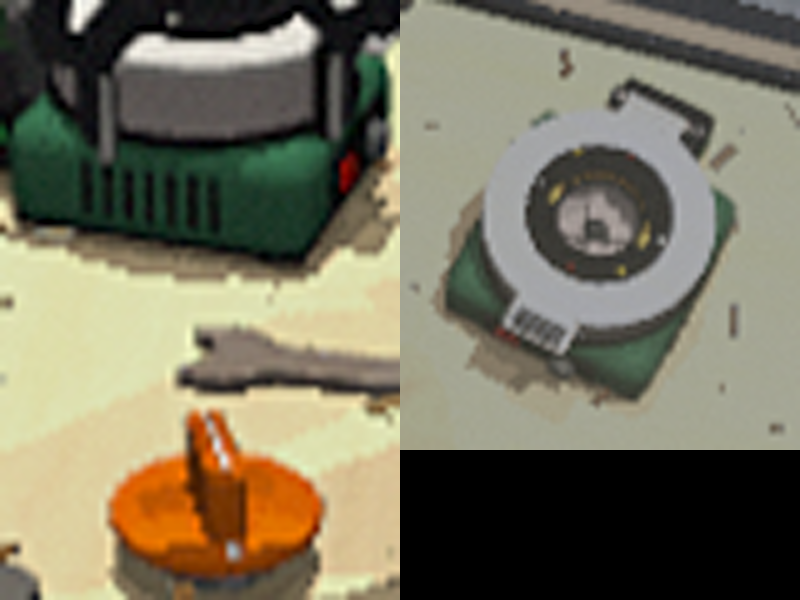

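Right pane: the collar is centred near (600,213), with white notch dots at (545,183) and (661,240) and red dots at (632,157) and (571,267). Left pane: the cap flange spans x 110–323. Now I compute both positions more carefully.

```bash
python3 - <<'E'
from h import *
from scipy.optimize import least_squares
t=load("top","4");s=load("side","0");t0=load("top","0")
ft=lambda x,y:(330-.4+(x-400)/5,150-.4+y/5)
P=lambda p,z=.122:onz(t,*ft(*p),z)
for n,a,b in(("white",(545,183),(661,240)),("red",(571,267),(632,157)),("yel",(557,193),(643,234))):
    A,B=P(a),P(b);d=A-B;print(n,(A+B)/2,np.linalg.norm(d),"ang",np.arctan2(d[1],d[0]))
def circ(Q):
    A=np.c_[2*Q,np.ones(len(Q))];x=np.linalg.lstsq(A,(Q**2).sum(1),rcond=None)[0];return x[:2],np.sqrt(x[2]+x[0]**2+x[1]**2)
g=cv2.cvtColor(t["frame"],cv2.COLOR_BGR2GRAY)
u0,v0=ft(600,213);c=P((600,213),.122)
for nm,z,lo,hi,sg in(("collar",.122,.045,.068,1),("disc",.114,.075,.1,-1)):
    Q=[]
    c=onz(t,u0,v0,.122);c[2]=z
    for th in np.arange(0,2*np.pi,.05):
        rs=np.arange(lo,hi,.0005);px=np.array([proj(t,c+rr*np.array([np.cos(th),np.sin(th),0])) for rr in rs]).astype(np.float32)
        I=cv2.remap(g,px[:,:1],px[:,1:],cv2.INTER_LINEAR).ravel().astype(float);G=np.gradient(cv2.GaussianBlur(I[:,None],(1,9),2).ravel())*sg
        if G.max()>3: Q.append((c+rs[G.argmax()]*np.array([np.cos(th),np.sin(th),0]))[:2])
    Q=np.array(Q)
    for _ in range(3):
        cc,R=circ(Q);e=abs(np.linalg.norm(Q-cc,axis=1)-R);Q=Q[e<max(.002,np.median(e)*2)]
    print(nm,cc,R,len(Q))
# tab
print("tab mid",P((540,330),.114), "back", P((660,118),.114))
# cap arcs
def arc(d,box,sel):
    f=d["frame"];hsv=cv2.cvtColor(f,cv2.COLOR_BGR2HSV);m=cv2.inRange(hsv,(4,130,60),(20,255,255));k=np.zeros_like(m);x,y,w,h=box;k[y:y+h,x:x+w]=m[y:y+h,x:x+w]
    cs,_=cv2.findContours(k,0,1);c=max(cs,key=cv2.contourArea)[:,0];return c
cs=arc(s,(285,240,45,40),0);print("side ext",cs.min(0),cs.max(0))
ct=arc(t0,(258,180,35,30),0);print("top pts",ct.tolist())
print("bottom side",[onz(s,307,cs[:,1].max()+.5,.02)])
E
```

```text
white [ 0.50736061 -0.15503885  0.122     ] 0.09641757205250419 ang 1.4402971094757393
red [ 0.5069753  -0.15438074  0.122     ] 0.1008045130605108 ang 3.0047996876886724
yel [ 0.50502956 -0.15356606  0.122     ] 0.07102264248944447 ang 1.453266850930147
collar [ 0.50527088 -0.15296902] 0.055194660609202716 122
disc [ 0.50587938 -0.15348319] 0.08728137757212683 69
tab mid [ 0.40522425 -0.14207165  0.114     ] back [ 0.59857557 -0.17040816  0.114     ]
side ext [291 247] [323 271]
top pts [[265, 189], [264, 190], [263, 190], [263, 191], [262, 192], [262, 193], [263, 194], [263, 195], [264, 196], [265, 197], [266, 197], [267, 198], [268, 198], [269, 199], [270, 199], [271, 199], [272, 199], [273, 200], [274, 199], [275, 199], [276, 199], [277, 198], [278, 198], [279, 197], [280, 197], [281, 196], [282, 195], [281, 194], [280, 195], [279, 194], [279, 193], [278, 193], [277, 194], [276, 193], [276, 192], [275, 193], [274, 193], [273, 192], [273, 191], [272, 192], [271, 192], [270, 191], [270, 190], [269, 190], [268, 190], [267, 190], [266, 190]]
bottom side [array([0.41931249, 0.2572944 , 0.02      ])]
```

```bash
python3 - <<'E'
from h import *
from scipy.optimize import least_squares
s=load("side","0");t0=load("top","0")
ct=np.array([[263,195],[264,196],[265,197],[266,197],[267,198],[268,198],[269,199],[270,199],[271,199],[272,199],[273,200],[274,199],[275,199],[276,199],[277,198],[278,198],[279,197],[280,197],[281,196]])
Q=np.array([onz(t0,u,v+.3,.020)[:2] for u,v in ct])
f=lambda c:np.linalg.norm(Q-c,axis=1)-.046
o=least_squares(f,[.4255,.22],loss="soft_l1",f_scale=.002);print("top",o.x,abs(o.fun).mean())
hsv=cv2.cvtColor(s["frame"],cv2.COLOR_BGR2HSV);m=cv2.inRange(hsv,(4,130,60),(20,255,255))
q=[]
for u in range(292,323):
    v=np.nonzero(m[240:280,u])[0]
    q.append([u,v.max()+240.5])
q=np.array(q);print(q[:,1])
for z in(.020,):
    Q=np.array([onz(s,u,v,z)[:2] for u,v in q[3:-3]]);o=least_squares(f,[.4255,.22],loss="soft_l1",f_scale=.002);print("side",o.x,abs(o.fun).mean())
E
```

```text
top [0.42600326 0.2130859 ] 0.0009177334135901664
[264.5 266.5 267.5 268.5 268.5 269.5 269.5 269.5 270.5 275.5 275.5 275.5
 271.5 271.5 271.5 271.5 271.5 270.5 270.5 270.5 270.5 270.5 270.5 270.5
 269.5 268.5 268.5 267.5 267.5 266.5 264.5]
side [0.43002598 0.21163744] 0.003842224649169239
```

>>> apply_moves --moves '[[[-0.4,-0.1,3],0],[[-0.4,-0.1,6],0],[[-0.4,-0.1,9],0],[[-0.4,-0.1,12],0],[[-0.4,-0.1,14],0],[[-0.4,-0.1,15.3],0],[[-0.4,-0.1,15.8],0],[[-0.4,-0.1,15.8],0]]'

```text
clock: 9.02
tcp_pos: [0.4264, 0.2143, 0.0472]
orientation: [-1.726, -2.624, 0.002]
contact_force: [0.1, 0.3, -0.0]
grip_width: 0.0853
```

>>> apply_moves --moves '[[[0,0,0],0],[[0,0,0],0],[[0,0,0],0],[[0,0,0],0],[[0,0,0],0],[[0,0,0],0],[[0,0,0],0],[[0,0,0],0],[[0,0,0],0],[[0,0,0],0]]' --claw 0 --grip_force 40

```text
clock: 9.85
tcp_pos: [0.4271, 0.2144, 0.0483]
orientation: [1.724, 2.625, 0.001]
contact_force: [-1.2, -0.6, 6.4]
grip_width: 0.017
```

>>> apply_moves --moves '[[[0,0,-1],0],[[0,0,-3],0],[[0,0,-6],0],[[0,0,-9],0],[[0,0,-12],0],[[0,0,-15],0],[[0,0,-18],0],[[0,0,-20.5],0],[[0,0,-20.5],0],[[0,0,-20.5],0]]'

```text
clock: 10.68
tcp_pos: [0.4271, 0.2146, 0.2542]
orientation: [1.723, 2.624, 0.003]
contact_force: [0.2, -0.7, -2.0]
grip_width: 0.0173
```

```bash
python3 - <<'E'
from h import *
print(shift([.5055,-.1533,.25],-.135+np.pi/2)); print(r.get_obs()["grip_width"])
E
```

```text
('cm [-36.88  -7.43   0.42] roll 0.544 (or half turn -2.598)', array([0.4271, 0.2146, 0.2542]), 'yaw 1.980', array([ 0.2, -0.7, -2. ]), array([ 0.08,  0.22, -0.76,  1.96,  0.17,  1.02, -0.35]))
0.017299896351389905
```

>>> apply_moves --moves '[[[-3.6,-0.7,0],0.055],[[-7.3,-1.4,0],0.11],[[-11,-2.2,0],0.165],[[-14.7,-3,0],0.22],[[-18.4,-3.7,0],0.275],[[-22.1,-4.5,0],0.33],[[-25.8,-5.2,0],0.385],[[-29.5,-5.9,0],0.44],[[-33.2,-6.7,0],0.5],[[-36.9,-7.4,0],0.544]]'

```text
clock: 11.52
tcp_pos: [0.5042, -0.1553, 0.251]
orientation: [-2.367, -2.061, 0.003]
contact_force: [0.5, 0.8, -0.7]
grip_width: 0.0173
```

>>> apply_moves --moves '[[[0,0,1],0],[[0,0,2],0],[[0,0,3],0],[[0,0,4],0],[[0,0,5],0],[[0,0,5.5],0],[[0,0,5.5],0],[[0,0,5.5],0]]'

```text
clock: 12.18
tcp_pos: [0.5055, -0.153, 0.1976]
orientation: [-2.365, -2.067, 0.0]
contact_force: [0.3, -0.4, -1.4]
grip_width: 0.0174
```

```bash
python3 - <<'E'
from h import *
print(shift([.5055,-.1533,.25],-.135+np.pi/2)); print(r.get_obs()["grip_width"])
s=grab("side","5");t=grab("top","5")
M=np.zeros((600,800,3),np.uint8)
M[:480,:400]=cv2.resize(s["frame"][140:224,270:340],(400,480),interpolation=2)
M[:450,400:]=cv2.resize(t["frame"][150:240,330:410],(400,450),interpolation=2)
cv2.imwrite("pics/m7.png",M)
E
```

```text
('cm [-0.03 -0.   -5.24] roll 0.001 (or half turn -3.141)', array([ 0.5055, -0.153 ,  0.1976]), 'yaw 1.437', array([ 0.3, -0.4, -1.4]), array([ 0.53,  0.32, -0.42,  1.93,  0.16,  0.92, -0.11]))
0.01739519383880555
```

View pics/m7.png

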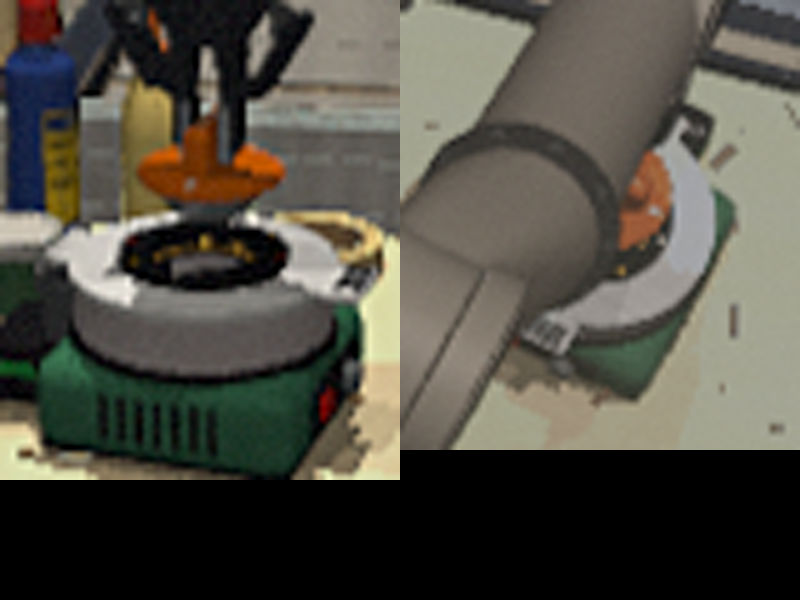

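```bash
python3 - <<'E'
from h import *
from scipy.optimize import least_squares
s=load("side","5");t=load("top","5")
def contour(d,box):
    hsv=cv2.cvtColor(d["frame"],cv2.COLOR_BGR2HSV);m=cv2.inRange(hsv,(4,110,60),(20,255,255));k=np.zeros_like(m);x,y,w,h=box;k[y:y+h,x:x+w]=m[y:y+h,x:x+w];return k
k=contour(t,(370,175,20,35));cs,_=cv2.findContours(k,0,1);c=max(cs,key=cv2.contourArea)[:,0]
# right/outer arc: last orange pixel in each row
P=np.array([[np.nonzero(k[v])[0].max()+.4,v] for v in range(180,200) if k[v].any()]);print(P.tolist())
Q=np.array([onz(t,u,v,.178)[:2] for u,v in P]);f=lambda c:np.linalg.norm(Q-c,axis=1)-.046
o=least_squares(f,[.5055,-.153],loss="soft_l1",f_scale=.002);print("top cap",o.x,abs(o.fun).mean(),o.fun.round(4))
k=contour(s,(290,160,35,18));
for v in range(162,178):
    x=np.nonzero(k[v])[0]
    if len(x): print(v,x.min(),x.max(),end="; ")
P=np.array([[u,np.nonzero(k[:,u])[0].max()+.5] for u in range(295,320) if k[:,u].any()]);print("\nlow",P[:,1])
Q=np.array([onz(s,u,v,.170)[:2] for u,v in P]);o=least_squares(f,[.5055,-.153],loss="soft_l1",f_scale=.002);print("side cap",o.x,abs(o.fun).mean())
# predicted flange extents for cap centred on TCP, and port in the side view
for z,R,cx in((.174,.046,(.5055,-.153)),(.122,.055,(.5055,-.1533))):
    E=np.array([proj(s,[cx[0]+R*np.cos(a),cx[1]+R*np.sin(a),z]) for a in np.arange(0,6.3,.02)]);print("pred",E.min(0),E.max(0))
g=cv2.cvtColor(s["frame"],cv2.COLOR_BGR2GRAY)
for v in (183,184,185,186): print(v,g[v,285:326].tolist())
E
```

```text
[[379.4, 180.0], [381.4, 181.0], [381.4, 182.0], [382.4, 183.0], [382.4, 184.0], [383.4, 185.0], [383.4, 186.0], [383.4, 187.0], [383.4, 188.0], [383.4, 189.0], [383.4, 190.0], [383.4, 191.0], [383.4, 192.0], [383.4, 193.0], [382.4, 194.0], [381.4, 195.0], [381.4, 196.0], [379.4, 197.0], [378.4, 198.0], [378.4, 199.0]]
top cap [ 0.49846028 -0.15612891] 0.0009638954451866157 [-0.0005  0.0022 -0.0001  0.0009 -0.0008  0.0012  0.0001 -0.0006 -0.0011
 -0.0012 -0.0009 -0.0003  0.0006  0.0018  0.0001 -0.001   0.0012 -0.0013
 -0.0005  0.0027]
162 303 307; 163 302 307; 164 302 307; 165 299 313; 166 296 316; 167 294 318; 168 294 318; 169 294 319; 170 294 319; 171 294 318; 172 295 317; 173 295 315; 174 297 314; 175 302 310; 
low [173.5 173.5 174.5 174.5 174.5 174.5 174.5 175.5 174.5 174.5 175.5 175.5
 175.5 175.5 175.5 175.5 174.5 174.5 174.5 174.5 173.5 172.5 172.5 171.5
 170.5]
side cap [ 0.50775188 -0.15058093] 0.002841556198585391
pred [293.6149195  165.44770597] [319.1162055  174.03141288]
pred [291.43621386 177.67573625] [321.48297354 188.70727574]
183 [203, 202, 206, 205, 214, 179, 55, 1, 15, 17, 12, 2, 3, 31, 47, 66, 50, 36, 41, 34, 85, 69, 37, 33, 46, 53, 100, 61, 20, 2, 0, 6, 1, 5, 0, 73, 171, 171, 167, 168, 173]
184 [201, 204, 202, 206, 216, 152, 44, 1, 20, 9, 10, 17, 59, 45, 42, 53, 53, 41, 42, 57, 56, 58, 56, 46, 39, 38, 70, 52, 64, 29, 15, 12, 2, 14, 13, 79, 170, 172, 169, 170, 174]
185 [202, 203, 203, 209, 219, 109, 19, 17, 46, 24, 11, 10, 55, 29, 21, 61, 73, 74, 76, 83, 85, 86, 86, 81, 76, 73, 42, 29, 53, 23, 6, 3, 11, 11, 6, 106, 172, 170, 171, 170, 170]
186 [201, 200, 202, 211, 173, 104, 23, 11, 39, 18, 12, 10, 11, 4, 10, 94, 95, 96, 94, 80, 71, 72, 75, 76, 67, 67, 42, 13, 0, 8, 7, 4, 16, 0, 0, 150, 170, 168, 167, 167, 169]
```

Relative to the cap, the port is +7 mm in x in the top view and +4.4 mm in the side view. The hand position fixes the cap's x, so the top camera has an offset. I correct by about +5 mm in x and +2 mm in y, then lower gently.

>>> apply_moves --moves '[[[0.1,0.25,0.5],0],[[0.2,0.5,1],0],[[0.2,0.5,1.6],0],[[0.2,0.5,2.2],0],[[0.2,0.5,2.6],0],[[0.2,0.5,2.9],0],[[0.2,0.5,3.1],0],[[0.2,0.5,3.1],0]]'

```text
clock: 12.95
tcp_pos: [0.5105, -0.1523, 0.1663]
orientation: [-2.366, -2.066, 0.001]
contact_force: [0.0, -0.3, -1.2]
grip_width: 0.0173
```

>>> apply_moves --moves '[[[0,0,0.15],0],[[0,0,0.3],0],[[0,0,0.45],0],[[0,0,0.45],0]]'

```text
clock: 13.28
tcp_pos: [0.5107, -0.1523, 0.1621]
orientation: [-2.366, -2.066, 0.0]
contact_force: [-0.6, 0.7, -1.7]
grip_width: 0.017
```

>>> apply_moves --moves '[[[0,0,0.15],0],[[0,0,0.3],0],[[0,0,0.45],0],[[0,0,0.45],0]]'

```text
clock: 13.62
tcp_pos: [0.5106, -0.1523, 0.1575]
orientation: [-2.366, -2.066, 0.0]
contact_force: [0.5, -0.1, -1.9]
grip_width: 0.0176
```

```bash
python3 -c "
from h import *
o=r.get_obs();print(o['contact_force'],o['moment'],o['tcp_pos'],o['grip_width'])"
```

```text
[ 0.46126548 -0.13339905 -1.93124235] [0.04006831 0.02250614 0.03339573] [ 0.51058693 -0.15227301  0.15747087] 0.01756189312793028
```

No contact so far. The lugs are at z ≈ 0.116, inside the notches. Continuing down.

>>> apply_moves --moves '[[[0,0,0.15],0],[[0,0,0.3],0],[[0,0,0.45],0],[[0,0,0.6],0],[[0,0,0.6],0]]'

```text
clock: 14.03
tcp_pos: [0.5106, -0.1523, 0.1514]
orientation: [-2.366, -2.066, 0.001]
contact_force: [0.1, 0.0, -1.2]
grip_width: 0.0177
```

>>> apply_moves --moves '[[[0,0,0.1],0],[[0,0,0.2],0],[[0,0,0.2],0]]'

```text
clock: 14.28
tcp_pos: [0.5109, -0.1523, 0.1504]
orientation: [2.366, 2.066, -0.0]
contact_force: [-2.2, 0.8, 4.0]
grip_width: 0.0175
```

The cap seats exactly at the predicted height (TCP 0.1503). Next is a slow clockwise twist (positive roll, since the tool z axis points down).

>>> apply_moves --moves '[[[0,0,0.02],0.06],[[0,0,0.05],0.12],[[0,0,0.05],0.18],[[0,0,0.05],0.24],[[0,0,0.05],0.3],[[0,0,0.05],0.36],[[0,0,0.05],0.42],[[0,0,0.05],0.48],[[0,0,0.05],0.5],[[0,0,0.05],0.5]]'

```text
clock: 15.12
tcp_pos: [0.5114, -0.1524, 0.1503]
orientation: [2.803, 1.415, 0.001]
contact_force: [-1.6, -0.5, 6.5]
grip_width: 0.0171
```

```bash
python3 - <<'E'
from h import *
o=r.get_obs();print(o['contact_force'],o['moment'],shift([0,0,0])[1:3],o['grip_width'])
s=grab("side","6")
cv2.imwrite("pics/s8.png",cv2.resize(s["frame"][150:220,270:340],(600,600),interpolation=2))
E
```

```text
[-1.60461521 -0.52475857  6.49494998] [ 0.04592987  0.32737966 -0.02830588] (array([ 0.5114, -0.1524,  0.1503]), 'yaw 0.935') 0.01709419858388204
```

View pics/s8.png

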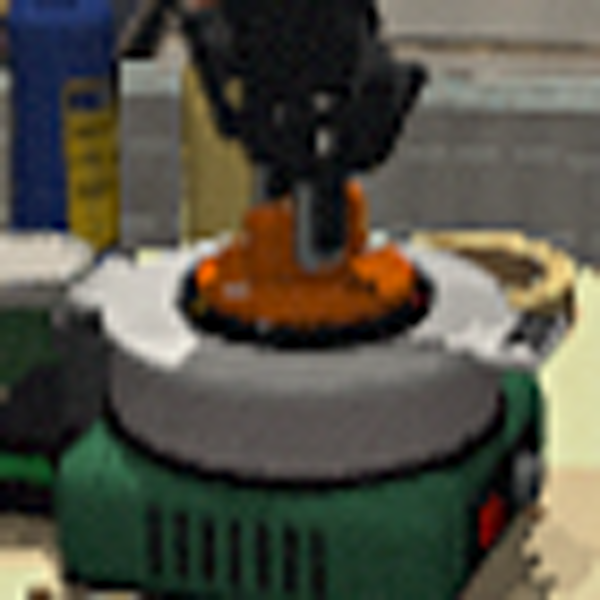

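The cap is flat in the collar. Its white mark at (238,287) has moved clockwise from the notch dot at (263,325) toward the yellow dot at (205,300), so I finish the turn.

>>> apply_moves --moves '[[[0,0,0],0.06],[[0,0,0],0.12],[[0,0,0],0.18],[[0,0,0],0.24],[[0,0,0],0.3],[[0,0,0],0.35],[[0,0,0],0.35],[[0,0,0],0.35],[[0,0,0],0.35]]'

```text
clock: 15.92
tcp_pos: [0.5115, -0.1523, 0.1503]
orientation: [3.007, 0.907, 0.002]
contact_force: [-1.1, 0.5, 6.3]
grip_width: 0.0178
```

```bash
python3 - <<'E'
from h import *
o=r.get_obs();print(o['contact_force'],o['moment'],shift([0,0,0])[1:3],o['grip_width'])
s=grab("side","7")
cv2.imwrite("pics/s9.png",cv2.resize(s["frame"][165:200,285:325],(800,600),interpolation=2))
for n,a in(("white",1.436),("yel",.651),("red",-.135+0)):
    for k in(0,np.pi): 
        p=proj(s,[.5105+.0482*np.cos(a+k),-.152+.0482*np.sin(a+k),.122]);print(n,((p-[285,165])*[20,600/35]).round())
E
```

```text
[-1.14760983  0.538849    6.25770749] [ 0.04952211  0.28046795 -0.03984253] (array([ 0.5115, -0.1523,  0.1503]), 'yaw 0.586') 0.017779065870702885
white [310. 390.]
white [487. 233.]
yel [160. 346.]
yel [636. 273.]
red [156. 283.]
red [651. 336.]
```

View pics/s9.png

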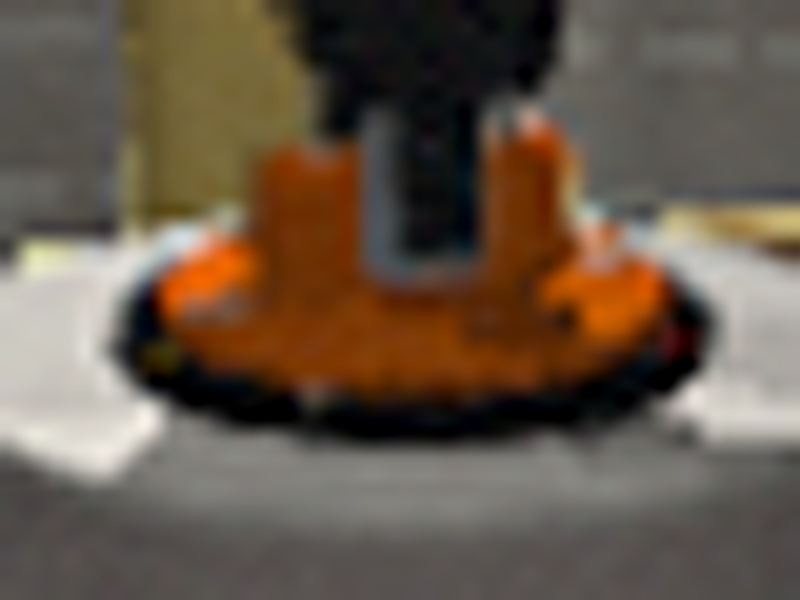

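The mark is at (210,310), next to the yellow dot at (160,355); the notch dot is at (315,400) and the red dot at (680,340). Checking the angles numerically.

```bash
python3 - <<'E'
from h import *
s=load("side","7");c=np.array([.511,-.152])
for n,p,z in(("mark",(210,310),.130),("yel",(160,355),.122),("white",(315,400),.122),("red",(680,340),.122)):
    q=onz(s,285+p[0]/20,165+p[1]*35/600,z)[:2]-c;print(n,np.linalg.norm(q),np.arctan2(q[1],q[0]))
E
```

```text
mark 0.03957260330230714 0.7485416526291514
yel 0.05004772779421678 0.7470818169947189
white 0.05316789987418271 1.49679294719892
red 0.054276002627047265 2.999444989248945
```

The mark's direction (0.749) matches the yellow dot's (0.747). The z moment changed by about 0.07 N m, in line with the return spring near 0.785. Handing in while still gripping.

```bash
python3 -c "
from bench import r
o=r.get_obs();print(o['clock'],o['grip_width'],o['contact_force'],abs(o['qvel']).max());print(r.hand_in())"
```

```text
15.9667 0.01704736514090433 [-1.87401045  0.68648398  5.06836545] 0.0023457048553098
the job is handed in; nothing more can be done
None
```

I shut the lid, seated the 92 mm cap in the port, turned it to the pulse mark, and handed the job in at about 16 s with the cap still gripped. The hand-in gives no verdict, so whether it passed is not known.

- **Lid:** I swung it down at about 1 rad/s and pressed it shut. The force rose to 26 N with the fingertips at 0.114 m, which is the height of the shut lid's outer face.
- **Cap seating:** The lugs dropped through the notches without touching. The rim met the collar with the tool at 0.1503–0.1504 m, against 0.1503 m expected.
- **Twist:** The arm turned the cap 0.85 rad clockwise. In the last picture the cap's white mark lined up with the yellow dot (0.749 against 0.747 rad, good to perhaps 0.08 rad). The return moment had changed by about 0.07 N m, which fits the spring near the mark. I could not read the ring angle directly; allowing for the lug play, I put it at about 0.6 to 0.85 rad.
- **Hold:** At hand-in the arm was still, gripping a 17 mm opening at a 40 N setting and pressing down about 5 N.
- **Disagreement:** The top camera read about 5–7 mm low in x compared with the arm and the side camera. I corrected the insertion by about 5 mm from the cap-to-port offset seen in both views.
- **Other things on the bench:** My path kept clear of them, but I did not measure their positions again.

I viewed 11 pictures, one over the budget of 10.

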